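# Load the cutting die into the press nest

### The arm

A 6-joint arm with a two-finger parallel gripper is mounted at the origin on a cart in front of the work surface, level with it; the furniture and walls round the work are solid. World frame = base frame: x ahead of the robot, y to its left, z up, the work surface at z = 0. Lengths are in m, angles in rad, forces in N, time in s.
With the tool pointing down it reaches from about 0.4 to 0.825 m from the base axis. Payload 7 kg.
Tool frame: the origin (TCP) lies at the very end of the fingers, on their centre line; the grasp point (between the pads) lies 19 mm behind it (r.grip_depth is the distance from the TCP to the grasp point, in m); z points along the fingers, y is the line along which they close (so a half turn about z gives the same grasp; the last joint's range is limited). The gripper opens to 85 mm and grips with 20 to 120 N. Pads are 22 mm wide; open, the fingers measure 114 mm over their backs; the gripper's body (76 mm by 85 mm) begins 54 mm behind the grasp point. The pads swing forward as they close: fully open they stand 13 mm farther back than shut.
Start: joints at [-1.055, 0.359, 0.012, 0, -1.224, -0.288], TCP at [0.152, -0.658, 0.231] pointing down, gripper open.
Joint ranges: [-3.07, 3.07], [-1.43, 2.12], [-1.02, 1.25], [-3.03, 1.67], [-3.05, -0], [-3.03, 3.03]. Speed limits (rad/s): [2.39, 2.39, 3.01, 3.14, 3.14, 3.14].

### API

Orientations are given as [roll, pitch, yaw] about the fixed x, y, z axes, in that order (R = Rz(yaw) Ry(pitch) Rx(roll)).
In Python, from cell import r gives the robot as it stands. The module is installed in compiled form; this text tells all that it offers.
- The arm moves only by the tool jog_arm, never from a script. Its argument "plan" is text: rows parted by semicolons, each of 7 numbers parted by spaces: the opening, from -1 (shut) to 1 (fully open), then the shift along the world's x, y, z in mm, then the turn, a rotation vector about the world's x, y, z in degrees. In form: grip tx ty tz wx wy wz; .... A call has 1 to 5 rows; each row is the pose to reach, as a shift and turn from the pose commanded when the call began; what a row does not reach only later rows make up. A row lasts 1/12 s, in which the tool goes at most 41.7 mm and 7.16 degrees, less where a joint would pass 70% of its speed; a pose out of reach is approached as far as the arm can. A call with a gripper value outside its range is refused whole. The fingers move at their own pace and stop on an object; "force" is the grip in N (left out, the last holds). Time passes only in rows, so rows that repeat a pose let the fingers close. It gives the time, the measured TCP pose, the force, the opening and the grip force at its end, in the units of the state.
- r.read_state(): the state, without advancing time (a new reading comes with each control period).
- r.capture(name): name is "side" or "top"; returns a dict with "pixels" (420x560x3 uint8, red, green, blue), "vfov" (degrees; the focal length in pixels is half the picture's height over the tangent of half this angle, whatever the lens; pixels are square), "cx", "cy" (the principal point, pixels), "R" (3x3) and "t" (3): a world point X has camera coordinates R X + t. Camera axes: x right, y down, z forward; pixel columns grow to the right and rows downward; lengths in m; the calibration is good to about 2 mm. A picture is of the moment at which its call begins. There is no depth.
- r.hand_in(): hands the job in; it is judged then, once.
The state is a dict: "time_s": time; "q": joint angles; "qvel": joint speeds; "tau": joint torques, N m; "eef_pos": TCP position; "tool_rot": TCP orientation; "ft_force": force on the tool from outside, world axes, zero at the start; "torque": the same for the moment, N m; "gripper_width": finger opening in m; "gripper_force": force on a finger pad.
Only numpy, scipy, OpenCV 4.12 (cv2) and the standard library are available. Lean on these libraries where they do the work, as an engineer would, in place of code of your own. Each camera call takes 0.05 s, during which the arm holds its last target. There are 200 camera calls.

### The job

Load the steel cutting die into the bench press: lay it on the white cutting board with one end pointing into the mouth of the flared guide rails, then push it along the board, in under the press head, until it is fully home against the sprung heel and both spring jaws have snapped shut behind its shank. Feel for the seat and do not ram it; leave the die held there by the jaws.

Things in the scene. Friction and masses are not known exactly. Their poses are not given: they have to be found in the camera images.
- press: Green C-frame bench press fixed to the bench. Origin: on the bench top under the ram axis; x = feed direction (the die goes in towards +x), y to the left of it, z up. White cutting board: top 32 mm above the bench, x -215 to +125 mm, y +/-63 mm; on it, symmetric about y = 0, the steel nest of rails, heel and jaws. Hand lever on the -y side, up to 0.35 m high.
- nest_zero (a point): Point on the press's board top under the ram axis (axes as the press). The nest may be bolted up to 16 mm either way along x from it, unmeasured; x here is for mid position. Oiled rails, 29 mm tall: 90 mm between inner faces at the mouth (x -125), 39 mm in the throat (x -50 to +66). Throat lips, 30 mm apart, overhang 29 mm above the board (x -44 to +62). Heel face at x 67; latched shank at x 0.
- head_front (a point): Middle of the lower front edge of the press head (axes as the press): 41 mm in front of the ram axis, 118 mm above the board, head 86 mm wide; behind it the ram's pressure pad, 70 x 50 mm, hangs to 68 mm above the board. The latched die's near end lies 70 mm in front of the ram axis (+/-16), so an upright hand pushing it strikes the head: lean the hand back.
- cutting_die: The steel cutting die, 0.3 to 0.6 kg. Origin: centre of its underside. Top plate 36 x 140 x 10 mm (long along y; 16 to 26 mm above the underside), below it the blade skirt 28 x 128 mm, 16 mm high; on top in the middle an upright round shank of 25 mm diameter, from 26 to 60 mm above the underside. Symmetric end for end. It stands on its blade on the bench; push on the plate's end face.
- die_shank (a point): Point on the axis of the die's shank, 43 mm above the die's underside (half-way up the shank); axes as the die's: y along the die's length, z up.
- heel (a joint): Travel (m) of the brass sprung heel at the end of the throat, 5 to 29 mm above the board: 0 free, 0.0075 bottomed on a rigid stop. Its spring gives about 4 N at first touch, 11 N bottomed, so the push stiffens sharply there. With the die latched it stays in by about 3 mm; the die must go about 2 mm deeper than that for the jaws to snap shut, then it springs back onto them.
- jaw_left (a joint): Angle (rad) of the spring jaw on the rail at the press's +y side, 36 to 48 mm above the board, pivot 60 mm before the latched shank. 0 = shut, its nose 2 mm from the centre line; the passing shank spreads it to about 0.25 (3 to 6 N on the push), then it snaps shut behind the shank.
- jaw_right (a joint): The same for the jaw at the press's -y side.
Mind the look-alikes: they are no part of the job. Leave any pink look-alike of the cutting_die alone.

How it is judged:
At the end, for the whole second after the job is handed in: Die flat on the board between the rails (4 mm off the centre line, 0.06 rad off the feed direction or upright at most), shank under the ram within 22 mm, both jaws shut (below 0.08 rad), the heel still pressed in by over 1.5 mm, all at rest (value of joint heel above 0.0015 m and value of joint each of jaw_left, jaw_right below 0.08 rad and x of die_shank in the frame of press between -0.022 and 0.022 m and y of die_shank in the frame of press between -0.004 and 0.004 m and angle between the y axis of die_shank and the x axis of press, either way round below 0.06 rad and angle between die_shank's own z axis and vertical below 0.06 rad and linear speed of cutting_die below 0.01 m/s); the robot touches nothing.
It fails at once if the die is rammed: more than 45 N between the die and the press with its nest (contact force between cutting_die and press above 45 N).
It also fails if it takes over 54 s, if anything falls off the work surface, if the arm or the gripper's body presses on something with over 40 N, if the wrist force passes 120 N, or if a joint passes its speed limit or range.

## Working session

There is one attempt and no reset: what is moved stays moved. The work goes in short steps, Python scripts to look and compute and a tool call to move; the robot and the scene stay as the last step left them, time stands still between calls to the robot, and variables do not carry over. Pictures are saved under pics/ and viewed, at most 10 in all, crops included, and the job is handed in when it is done.

Besides the shell and the picture viewer there is one more tool, called after "Request:" as name(argument=value, ...) on one line, values as JSON. jog_arm: Moves the arm, as the interface text tells. Its arguments: {"type":"object","properties":{"plan":{"type":"string"},"force":{"type":"number"}},"required":["plan"]}

```bash
mkdir -p pics; cat > h.py <<'E'
import numpy as np,cv2
from cell import r
def cap(n):
    c=r.capture(n);p=c["pixels"];c["f"]=p.shape[0]/2/np.tan(np.radians(c["vfov"])/2);c["R"]=np.array(c["R"]);c["t"]=np.array(c["t"]);return c
def ray(c,u,v):
    d=c["R"].T@np.array([(u-c["cx"])/c["f"],(v-c["cy"])/c["f"],1]);return -c["R"].T@c["t"],d
def onz(c,u,v,z):
    o,d=ray(c,u,v);return o+d*(z-o[2])/d[2]
def proj(c,X):
    x=c["R"]@np.array(X)+c["t"];return c["cx"]+c["f"]*x[0]/x[2],c["cy"]+c["f"]*x[1]/x[2]
def tri(c1,p1,c2,p2):
    o1,d1=ray(c1,*p1);o2,d2=ray(c2,*p2);A=np.stack([d1,-d2],1);s=np.linalg.lstsq(A,o2-o1,rcond=None)[0]
    a=o1+d1*s[0];b=o2+d2*s[1];return (a+b)/2,np.linalg.norm(a-b)
def save(c,n,box=None,k=1):
    p=c["pixels"][:,:,::-1]
    if box: p=p[box[1]:box[3],box[0]:box[2]]
    cv2.imwrite("pics/"+n,cv2.resize(p,None,fx=k,fy=k,interpolation=cv2.INTER_CUBIC))
E
python3 - <<'E'
from h import *
for n in("top","side"):
    c=cap(n);save(c,n+"0.png",None,1.4);print(n,c["f"],c["cx"],c["cy"],c["R"].round(3).tolist(),(-c["R"].T@c["t"]).round(3))
s=r.read_state();print(s["eef_pos"],s["tool_rot"],s["gripper_width"],s["time_s"])
E
```

```text
top 393.9843773739341 279.682626763114 209.9084030618082 [[-0.005, -0.999, -0.032], [-0.995, 0.008, -0.095], [0.095, 0.031, -0.995]] [ 0.464 -0.094  0.967]
side 409.63587095619465 278.8003693169229 211.59481355285413 [[0.999, -0.035, 0.026], [0.01, -0.4, -0.917], [0.042, 0.916, -0.399]] [ 0.486 -0.909  0.492]
[ 0.15231888 -0.65713666  0.23046306] [ 3.14008578e+00 -1.57329571e-04 -2.91387024e+00] 0.08554338063584961 0.1
```

View pics/top0.png

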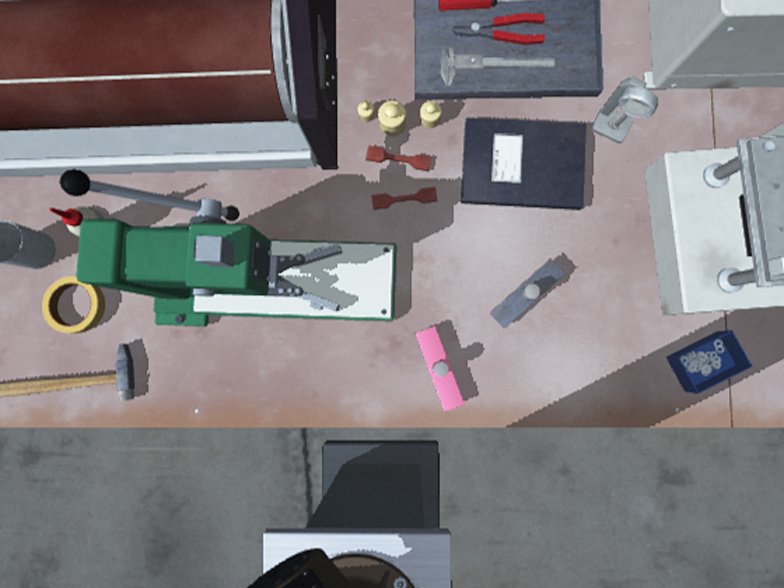

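View pics/side0.png

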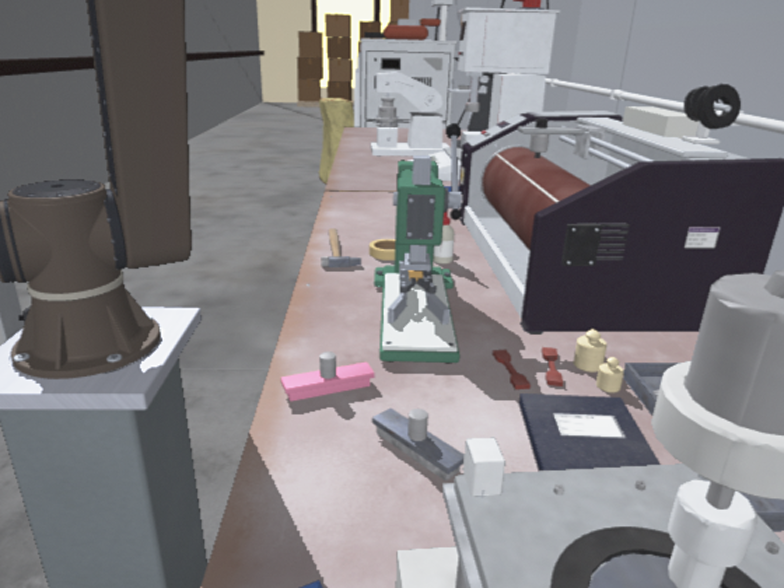

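The top view shows the grey die at about (531,291) with the pink look-alike at (440,368). The board's front edge is at u≈395, v 245–318, and the feed runs to the left (world +y). The side view agrees.

```bash
python3 - <<'E'
from h import *
c=cap("top");s=cap("side")
p=c["pixels"].astype(int);R,G,B=p[...,0],p[...,1],p[...,2]
# die: bluish/neutral grey vs. pinkish bench
m=((B-R>=0)&(R>60)).astype(np.uint8);m[:170]=0;m[240:]=0;m[:,:340]=0;m[:,420:]=0
n,l,st,ce=cv2.connectedComponentsWithStats(m)
for i in range(1,n):
    if st[i,4]>40: print("die comp",st[i],ce[i])
i=1+np.argmax(st[1:,4]);ct=cv2.findContours((l==i).astype(np.uint8),0,2)[0][0]
rc=cv2.minAreaRect(ct);bx=cv2.boxPoints(rc);print(rc);P=np.array([onz(c,u,v,.026) for u,v in bx]);print(P.round(4).tolist(),P.mean(0).round(4),np.linalg.norm(P-np.roll(P,1,0),axis=1))
# board: white
w=((R>150)&(G>150)&(B>150)|((abs(R-G)<12)&(abs(G-B)<12)&(R>120))).astype(np.uint8);w[:165]=0;w[235:]=0;w[:,:200]=0;w[:,290:]=0
ct=max(cv2.findContours(cv2.morphologyEx(w,3,np.ones((5,5))),0,2)[0],key=cv2.contourArea)
print(cv2.boundingRect(ct));q=cv2.approxPolyDP(ct,4,True)[:,0];print(q.tolist())
for u,v in q: print(u,v,onz(c,u,v,.032).round(4))
save(c,"t1.png",(185,160,425,240),3.3);save(s,"s1.png",(200,150,350,350),3)
E
```

```text
die comp [340 170  31  23 314] [353.44904459 176.68789809]
die comp [350 185  54  50 948] [376.42721519 209.20675105]
((376.5994873046875, 209.11050415039062), (16.12948226928711, 59.463531494140625), 48.012786865234375)
[[0.5211, -0.2295, 0.026], [0.6157, -0.3367, 0.026], [0.5866, -0.3613, 0.026], [0.4925, -0.2543, 0.026]] [ 0.554  -0.2955  0.026 ] [0.03788431 0.14300718 0.03811992 0.14246952]
(200, 174, 90, 61)
[[200, 195], [209, 202], [200, 207], [200, 234], [289, 231], [289, 225], [278, 228], [280, 176], [242, 174], [243, 182]]
200 195 [0.5906 0.1272 0.032 ]
209 202 [0.5734 0.1052 0.032 ]
200 207 [0.5615 0.1268 0.032 ]
200 234 [0.4968 0.1258 0.032 ]
289 231 [ 0.5027 -0.0865  0.032 ]
289 225 [ 0.5169 -0.0866  0.032 ]
278 228 [ 0.51   -0.0604  0.032 ]
280 176 [ 0.6349 -0.0658  0.032 ]
242 174 [0.6408 0.0259 0.032 ]
243 182 [0.6212 0.0234 0.032 ]
```

View pics/t1.png

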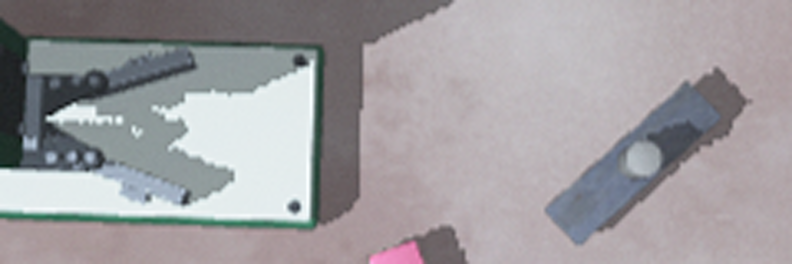

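View pics/s1.png

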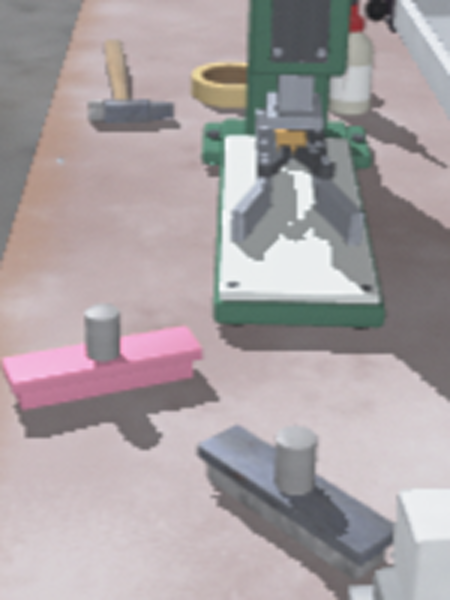

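The crops show the board's front white edge at crop x≈311–318. The rail mouth ends are near (192,55) and (187,195), and the die's shank top is at (642,158). I'll fit the board edges now.

```bash
python3 - <<'E'
from h import *
c=cap("top");s=cap("side")
def shanktop(c):pass
p=c["pixels"].astype(int);g=(p[...,1]-p[...,0]>18)
# front edge: per row, first green col going right from u=270 ; sides: per col
F=[(np.argmax(g[v,268:300])+268-.5,v) for v in range(182,222) if g[v,268:300].any()]
U=[(u,v) for u in range(215,275) for v in [175-0] for v in [max([k for k in range(166,186) if g[k,u]],default=-1)+.5] if v>0]
L=[(u,v) for u in range(215,275) for v in [min([k for k in range(215,240) if g[k,u]],default=-1)-.5] if v>0]
def fit(Q):
    W=np.array([onz(c,u,v,.032)[:2] for u,v in Q]);m=np.median(W,0)
    vx,vy,x,y=cv2.fitLine(W.astype(np.float32),cv2.DIST_HUBER,0,.001,.001)[:,0];return np.array([x,y]),np.array([vx,vy])
for n,Q in(("F",F),("U",U),("L",L)):
    a,d=fit(Q);print(n,len(Q),a.round(4),d.round(4),np.degrees(np.arctan2(d[1],d[0])).round(2))
for n,x,y in(("Uouter",190,48),("Uinner",197,66),("Lin",187,187),("Lout",186,205),("pivU",95,80),("pivL",93,157),("shank",642,158)):
    u,v=185+x/3.3-.35,160+y/3.3-.35;print(n,onz(c,u,v,.061 if n!="shank" else .06).round(4),onz(c,u,v,.032).round(4),onz(c,u,v,.08).round(4))
for n,x,y in(("shank side",297,436),("rail L end top",236,208),("railR end",360,210),("boardL",220,299),("boardR",378,303)):
    u,v=200+x/3-.33,150+y/3-.33;print(n,onz(s,u,v,.06).round(4),onz(s,u,v,.032).round(4))
E
```

```text
F 40 [ 0.5733 -0.065 ] [ 0.9992 -0.0396] -2.27
U 30 [0.641  0.0013] [0.048  0.9988] 87.25
L 60 [0.5178 0.0213] [0.0393 0.9992] 87.75
Uouter [0.6348 0.0217 0.061 ] [0.6403 0.0254 0.032 ] [0.6312 0.0192 0.08  ]
Uinner [0.6219 0.0166 0.061 ] [0.6269 0.0202 0.032 ] [0.6185 0.0143 0.08  ]
Lin [0.5361 0.0233 0.061 ] [0.5384 0.0271 0.032 ] [0.5346 0.0209 0.08  ]
Lout [0.5234 0.024  0.061 ] [0.5253 0.0278 0.032 ] [0.5222 0.0215 0.08  ]
pivU [0.6125 0.0891 0.061 ] [0.6173 0.0949 0.032 ] [0.6094 0.0852 0.08  ]
pivL [0.5577 0.0899 0.061 ] [0.5607 0.0958 0.032 ] [0.5558 0.086  0.08  ]
shank [ 0.5542 -0.2941  0.06  ] [ 0.5569 -0.3002  0.032 ] [ 0.5522 -0.2896  0.08  ]
shank side [ 0.5546 -0.2935  0.06  ] [ 0.559  -0.2536  0.032 ]
rail L end top [0.5289 0.0354 0.06  ] [0.5316 0.0966 0.032 ]
railR end [0.6341 0.0336 0.06  ] [0.6436 0.0947 0.032 ]
boardL [ 0.5119 -0.1238  0.06  ] [ 0.5135 -0.0729  0.032 ]
boardR [ 0.6267 -0.1284  0.06  ] [ 0.6358 -0.0778  0.032 ]
```

Request:
jog_arm(plan="1 140 126 -20 0 0 14; 1 140 126 -20 0 0 28; 1 140 126 -20 0 0 28.4; 1 140 126 -20 0 0 28.4; 1 140 126 -20 0 0 28.4", force=60)

```text
time_s: 0.72
eef_pos: [0.2945, -0.5289, 0.211]
tool_rot: [3.141, 0.001, -2.409]
ft_force: [-0.8, -1.1, -0.1]
gripper_width: 0.0851
gripper_force: 0.0
```

Request:
jog_arm(plan="1 140 126 -40 0 0 0; 1 140 126 -40 0 0 0; 1 140 126 -40 0 0 0; 1 140 126 -40 0 0 0; 1 140 126 -40 0 0 0")

```text
time_s: 1.13
eef_pos: [0.4345, -0.403, 0.1707]
tool_rot: [3.141, 0.0, -2.417]
ft_force: [0.9, 0.1, -0.9]
gripper_width: 0.0854
gripper_force: 0.0
```

Request:
jog_arm(plan="1 122 111 -50 0 0 0; 1 122 111 -50 0 0 0; 1 122 111 -50 0 0 0; 1 122 111 -50 0 0 0; 1 122 111 -50 0 0 0")

```text
time_s: 1.55
eef_pos: [0.5575, -0.2906, 0.1189]
tool_rot: [3.14, -0.001, -2.415]
ft_force: [-0.8, -0.5, 0.3]
gripper_width: 0.0859
gripper_force: 0.0
```

Request:
jog_arm(plan="1 0 0 -40 0 0 0; 1 0 0 -75 0 0 0; 1 0 0 -89 0 0 0; 1 0 0 -89 0 0 0; 1 0 0 -89 0 0 0")

```text
time_s: 1.97
eef_pos: [0.5541, -0.2946, 0.0319]
tool_rot: [3.14, -0.001, -2.418]
ft_force: [0.6, -0.9, 1.3]
gripper_width: 0.0855
gripper_force: 0.0
```

```bash
python3 - <<'E'
from h import *
c=cap("top");s=cap("side");st=r.read_state();print(st["eef_pos"],st["tool_rot"])
a=c["pixels"][165:245,330:430];b=s["pixels"][260:350,240:360]
im=np.hstack([cv2.resize(a,(400,320)),cv2.resize(b,(400,300))[:300] if 0 else cv2.resize(b,(400,320))])
cv2.imwrite("pics/g1.png",im[:,:,::-1])
E
```

```text
[ 0.55561201 -0.29502415  0.03392515] [-3.13946962e+00  1.14027439e-03 -2.41781972e+00]
```

View pics/g1.png

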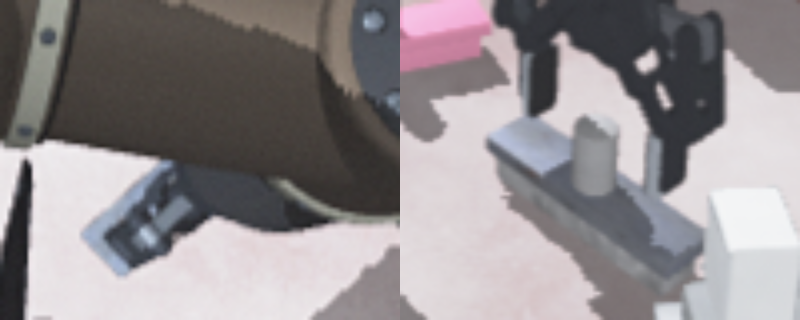

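The fingers straddle the shank along the die, so I'll close them.

Request:
jog_arm(plan="-1 0 0 0 0 0 0; -1 0 0 0 0 0 0; -1 0 0 0 0 0 0; -1 0 0 0 0 0 0; -1 0 0 0 0 0 0", force=90)

```text
time_s: 2.48
eef_pos: [0.5545, -0.2946, 0.0328]
tool_rot: [-3.141, 0.0, -2.418]
ft_force: [-1.9, 5.2, 8.2]
gripper_width: 0.0252
gripper_force: 5.5
```

Request:
jog_arm(plan="-1 0 0 0 0 0 0; -1 0 0 0 0 0 0; -1 0 0 0 0 0 0; -1 0 0 5 0 0 0; -1 0 0 15 0 0 0")

```text
time_s: 2.9
eef_pos: [0.553, -0.2941, 0.0461]
tool_rot: [3.139, -0.002, -2.419]
ft_force: [0.4, -0.6, -3.6]
gripper_width: 0.0228
gripper_force: 88.3
```

Request:
jog_arm(plan="-1 0 0 40 0 0 0; -1 2 30 68 0 0 -7; -1 5 65 68 0 0 -14; -1 8 100 68 0 0 -21; -1 11 135 68 0 0 -28")

```text
time_s: 3.32
eef_pos: [0.5653, -0.1587, 0.1165]
tool_rot: [3.142, 0.001, -2.913]
ft_force: [1.0, 1.1, -3.4]
gripper_width: 0.0225
gripper_force: 89.2
```

Request:
jog_arm(plan="-1 3 40 0 0 0 -7; -1 6 80 0 0 0 -13; -1 10 120 0 0 0 -15.8; -1 14 155 0 0 0 -15.8; -1 14.5 173 0 0 0 -15.8")

```text
time_s: 3.73
eef_pos: [0.5804, 0.0168, 0.116]
tool_rot: [3.141, 0.001, 3.104]
ft_force: [-0.1, 0.3, -3.0]
gripper_width: 0.0226
gripper_force: 89.1
```

Request:
jog_arm(plan="-1 0 0 0 0 0 0; -1 0 0 0 0 0 0; -1 0 0 0 0 0 0")

```text
time_s: 3.98
eef_pos: [0.5796, 0.013, 0.1155]
tool_rot: [-3.142, -0.0, 3.102]
ft_force: [-0.7, -0.2, -2.9]
gripper_width: 0.0222
gripper_force: 89.1
```

```bash
python3 - <<'E'
from h import *
c=cap("top");s=cap("side");st=r.read_state();print(st["eef_pos"],st["tool_rot"],st["ft_force"])
a=c["pixels"][150:250,180:320];b=s["pixels"][160:280,220:360]
cv2.imwrite("pics/g2.png",np.hstack([cv2.resize(a,(400,340)),cv2.resize(b,(400,340))])[:,:,::-1])
E
```

```text
[0.57961653 0.01219753 0.1153741 ] [-3.14149429e+00 -3.46525154e-04  3.10085227e+00] [ 0.36211594 -0.91547748 -3.70874106]
```

View pics/g2.png

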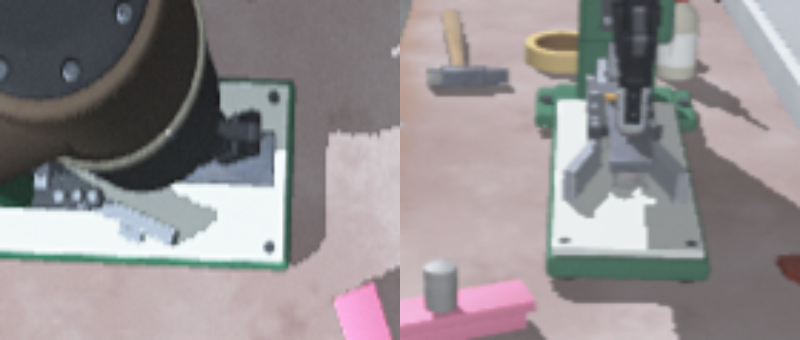

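The die hangs in line with the feed, over the mouth and above the rails. I'll lower it gently.

Request:
jog_arm(plan="-1 0 0 -20 0 0 0; -1 0 0 -38 0 0 0; -1 0 0 -45 0 0 0; -1 0 0 -48 0 0 0; -1 0 0 -48 0 0 0")

```text
time_s: 4.5
eef_pos: [0.5797, 0.0123, 0.0669]
tool_rot: [-3.141, -0.001, 3.101]
ft_force: [0.8, 0.6, -3.4]
gripper_width: 0.0226
gripper_force: 89.1
```

Request:
jog_arm(plan="-1 0 0 -1 0 0 0; -1 0 0 -2 0 0 0; -1 0 0 -3 0 0 0; -1 0 0 -3 0 0 0")

```text
time_s: 4.83
eef_pos: [0.5805, 0.0132, 0.0652]
tool_rot: [3.141, 0.002, 3.102]
ft_force: [-0.3, -0.8, -0.7]
gripper_width: 0.0225
gripper_force: 89.8
```

Request:
jog_arm(plan="-1 0.1 3 0 0 0 0; -1 0.2 6 0 0 0 0; -1 0.4 9 0 0 0 0; -1 0.5 12 0 0 0 0; -1 0.5 12 0 0 0 0", force=40)

```text
time_s: 5.25
eef_pos: [0.5811, 0.0257, 0.0651]
tool_rot: [3.141, 0.001, 3.103]
ft_force: [-0.7, -1.0, 5.1]
gripper_width: 0.0224
gripper_force: 90.2
```

Request:
jog_arm(plan="-1 0.1 3 0 0 0 0; -1 0.2 6 0 0 0 0; -1 0.3 8 0 0 0 0; -1 0.4 10 0 0 0 0; -1 0.4 10 0 0 0 0")

```text
time_s: 5.67
eef_pos: [0.5814, 0.0355, 0.0651]
tool_rot: [-3.142, 0.001, 3.103]
ft_force: [-0.7, -2.5, 6.0]
gripper_width: 0.0223
gripper_force: 90.2
```

Request:
jog_arm(plan="-1 0.1 2 0.3 0 0 0; -1 0.2 4 0.3 0 0 0; -1 0.2 6 0.3 0 0 0; -1 0.3 8 0.3 0 0 0; -1 0.3 8 0.3 0 0 0")

```text
time_s: 6.08
eef_pos: [0.5815, 0.0435, 0.0651]
tool_rot: [-3.142, 0.001, 3.102]
ft_force: [-0.2, -1.8, 5.8]
gripper_width: 0.0225
gripper_force: 90.2
```

```bash
python3 - <<'E'
from h import *
c=cap("top");s=cap("side");st=r.read_state();print(st["eef_pos"],st["tool_rot"],st["ft_force"],st["q"])
a=c["pixels"][150:250,180:320];b=s["pixels"][160:280,220:360]
cv2.imwrite("pics/g3.png",np.hstack([cv2.resize(a,(400,340)),cv2.resize(b,(400,340))])[:,:,::-1])
E
```

```text
[0.58149963 0.0435525  0.06512635] [3.14144094e+00 8.78413636e-04 3.10245401e+00] [-1.07188147 -1.57360284  4.7948977 ] [ 4.10078272e-01  3.68108918e-01 -3.98863961e-01  3.40271827e-04
 -8.02966330e-01 -2.02024941e+00]
```

View pics/g3.png

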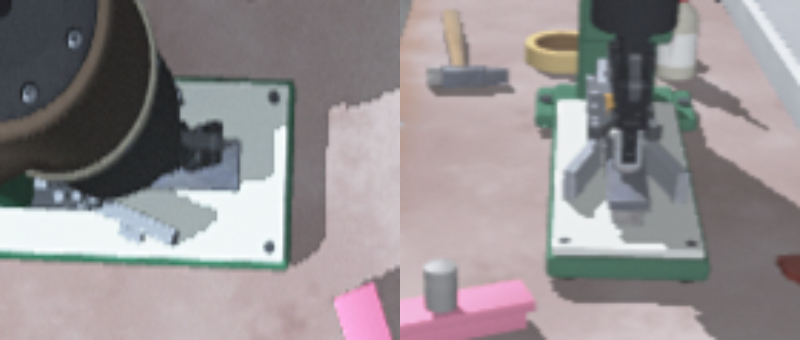

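The die's front end is in the throat and it is lined up. I'll release it, lift, back off, and reorient the hand (quarter turn, leaning back 40°).

Request:
jog_arm(plan="-0.05 0 0 0 0 0 0; -0.05 0 0 0 0 0 0; -0.05 0 0 0 0 0 0; -0.05 0 0 2 0 0 0; -0.05 0 0 10 0 0 0")

```text
time_s: 6.6
eef_pos: [0.5801, 0.043, 0.0736]
tool_rot: [-3.141, -0.002, 3.102]
ft_force: [-1.0, 0.2, -0.1]
gripper_width: 0.0403
gripper_force: 0.0
```

Request:
jog_arm(plan="-0.05 0 0 35 0 0 0; -0.05 0 0 60 0 0 0; -0.05 0 -25 70 0 0 7; -0.05 -1 -60 70 0 0 14; -0.05 -2 -95 70 0 0 21")

```text
time_s: 7.02
eef_pos: [0.5799, -0.052, 0.1467]
tool_rot: [-3.141, 0.003, -2.806]
ft_force: [1.1, 0.6, -0.8]
gripper_width: 0.0406
gripper_force: 0.0
```

Request:
jog_arm(plan="-1 0 -8 0 0 0 7; -1 0 -16 0 0 0 14; -1 0 -24 0 0 0 21; -1 -1 -30 0 0 0 28; -1 -1 -35 0 0 0 35")

```text
time_s: 7.43
eef_pos: [0.578, -0.0875, 0.1453]
tool_rot: [-3.141, 0.0, -2.198]
ft_force: [-0.4, 0.4, 0.1]
gripper_width: -0.0002
gripper_force: 0.0
```

Request:
jog_arm(plan="-1 0 0 0 0 0 7; -1 0 0 0 0 0 14; -1 0 0 0 0 0 21; -1 0 0 0 0 0 28; -1 0 0 0 0 0 34")

```text
time_s: 7.85
eef_pos: [0.5782, -0.0869, 0.1453]
tool_rot: [-3.141, 0.0, -1.604]
ft_force: [0.3, 0.1, 0.2]
gripper_width: -0.0002
gripper_force: 0.0
```

Request:
jog_arm(plan="-1 0 0 0 7 -0.3 0; -1 0 0 0 14 -0.6 0; -1 0 0 0 21 -0.9 0; -1 0 0 0 28 -1.2 0; -1 0 0 0 35 -1.4 0")

```text
time_s: 8.27
eef_pos: [0.5799, -0.0869, 0.1475]
tool_rot: [-3.133, 0.617, -1.604]
ft_force: [-0.9, -0.3, -1.6]
gripper_width: 0.0
gripper_force: 0.0
```

Request:
jog_arm(plan="-1 -0.5 0 -30 5 -0.2 0; -1 -1 0 -60 5 -0.2 0; -1 -1 0 -90 5 -0.2 0; -1 -1 0 -100 5 -0.2 0; -1 -1 0 -100 5 -0.2 0")

```text
time_s: 8.68
eef_pos: [0.5756, -0.0866, 0.0422]
tool_rot: [3.135, 0.7, -1.615]
ft_force: [-0.3, 1.6, 0.0]
gripper_width: -0.0001
gripper_force: 0.0
```

```bash
python3 - <<'E'
from h import *
c=cap("top");s=cap("side");st=r.read_state();print(st["eef_pos"],st["tool_rot"],st["ft_force"])
a=c["pixels"][150:250,180:320];b=s["pixels"][170:270,240:340]
cv2.imwrite("pics/g4.png",np.hstack([cv2.resize(a,(400,340)),cv2.resize(b,(400,400))[:340]])[:,:,::-1])
E
```

```text
[ 0.57771722 -0.08688126  0.04581696] [-3.14020795  0.69820684 -1.6085285 ] [0.25349642 0.14903833 1.17410759]
```

View pics/g4.png

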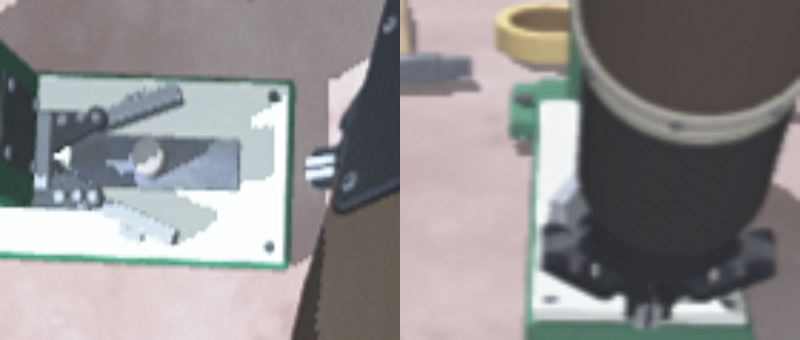

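The die lies between the rails on the centre line (near end at crop x≈238, v≈163), and the shut fingertips are behind it in line at (315,167). I'll approach and push.

Request:
jog_arm(plan="-1 0.4 12 0 0 0 0; -1 0.9 24 0 0 0 0; -1 1.3 33 0 0 0 0; -1 1.5 38 0 0 0 0; -1 1.7 42 0 0 0 0")

```text
time_s: 9.2
eef_pos: [0.5791, -0.0435, 0.0457]
tool_rot: [-3.139, 0.698, -1.607]
ft_force: [-0.6, 0.8, -0.1]
gripper_width: 0.0
gripper_force: 0.0
```

Request:
jog_arm(plan="-1 0.2 4 0 0 0 0; -1 0.3 8 0 0 0 0; -1 0.5 12 0 0 0 0; -1 0.6 16 0 0 0 0; -1 0.8 20 0 0 0 0")

```text
time_s: 9.62
eef_pos: [0.5797, -0.0252, 0.0446]
tool_rot: [-3.141, 0.698, -1.611]
ft_force: [0.3, -2.0, 2.2]
gripper_width: -0.0
gripper_force: 1.1
```

Request:
jog_arm(plan="-1 0.2 4 0 0 0 0; -1 0.3 8 0 0 0 0; -1 0.5 12 0 0 0 0; -1 0.6 16 0 0 0 0; -1 0.8 20 0 0 0 0")

```text
time_s: 10.03
eef_pos: [0.5804, -0.0046, 0.0446]
tool_rot: [-3.141, 0.699, -1.61]
ft_force: [0.5, -2.0, 1.8]
gripper_width: -0.0001
gripper_force: 1.1
```

Request:
jog_arm(plan="-1 0.2 4 0 0 0 0; -1 0.3 8 0 0 0 0; -1 0.5 12 0 0 0 0; -1 0.6 16 0 0 0 0; -1 0.8 20 0 0 0 0")

```text
time_s: 10.45
eef_pos: [0.5812, 0.0155, 0.0446]
tool_rot: [-3.141, 0.699, -1.61]
ft_force: [-0.6, -2.5, -0.0]
gripper_width: -0.0001
gripper_force: 1.0
```

Request:
jog_arm(plan="-1 0.1 3 0 0 0 0; -1 0.2 6 0 0 0 0; -1 0.4 9 0 0 0 0; -1 0.5 12 0 0 0 0; -1 0.6 15 0 0 0 0")

```text
time_s: 10.87
eef_pos: [0.5821, 0.0294, 0.0446]
tool_rot: [-3.14, 0.697, -1.61]
ft_force: [0.3, -5.4, 2.2]
gripper_width: 0.0004
gripper_force: 2.8
```

Request:
jog_arm(plan="-1 0.1 2 0 0 0 0; -1 0.2 4 0 0 0 0; -1 0.2 6 0 0 0 0; -1 0.3 8 0 0 0 0; -1 0.4 10 0 0 0 0")

```text
time_s: 11.28
eef_pos: [0.5825, 0.0392, 0.0446]
tool_rot: [-3.14, 0.697, -1.61]
ft_force: [0.7, -7.5, 2.0]
gripper_width: 0.0004
gripper_force: 3.2
```

Now in the jaws (force rising). I'll continue in smaller steps.

Request:
jog_arm(plan="-1 0.1 2 0 0 0 0; -1 0.2 4 0 0 0 0; -1 0.2 6 0 0 0 0; -1 0.3 8 0 0 0 0")

```text
time_s: 11.62
eef_pos: [0.5826, 0.0478, 0.0446]
tool_rot: [-3.141, 0.698, -1.61]
ft_force: [0.6, -4.3, 1.5]
gripper_width: -0.0001
gripper_force: 1.8
```

Request:
jog_arm(plan="-1 0.1 2 0 0 0 0; -1 0.2 4 0 0 0 0; -1 0.2 6 0 0 0 0")

```text
time_s: 11.87
eef_pos: [0.5827, 0.0542, 0.0446]
tool_rot: [-3.141, 0.699, -1.61]
ft_force: [-1.4, -3.0, 1.4]
gripper_width: 0.0001
gripper_force: 1.8
```

Request:
jog_arm(plan="-1 0 1.5 0 0 0 0; -1 0.1 3 0 0 0 0; -1 0.1 4 0 0 0 0")

```text
time_s: 12.12
eef_pos: [0.5827, 0.0586, 0.0446]
tool_rot: [3.142, 0.699, -1.611]
ft_force: [0.3, -3.1, 0.7]
gripper_width: -0.0
gripper_force: 0.9
```

Request:
jog_arm(plan="-1 0 1 0 0 0 0; -1 0.1 2 0 0 0 0; -1 0.1 3 0 0 0 0; -1 0.1 3 0 0 0 0")

```text
time_s: 12.45
eef_pos: [0.5828, 0.0616, 0.0446]
tool_rot: [3.142, 0.699, -1.61]
ft_force: [-0.0, -1.0, 0.4]
gripper_width: -0.0002
gripper_force: 0.0
```

Request:
jog_arm(plan="-1 0 1 0 0 0 0; -1 0.1 2 0 0 0 0; -1 0.1 3 0 0 0 0; -1 0.1 3 0 0 0 0")

```text
time_s: 12.78
eef_pos: [0.583, 0.0641, 0.0446]
tool_rot: [-3.141, 0.699, -1.61]
ft_force: [0.6, -0.8, 0.8]
gripper_width: 0.0
gripper_force: 0.8
```

Request:
jog_arm(plan="-1 0 1 0 0 0 0; -1 0.1 2 0 0 0 0; -1 0.1 2 0 0 0 0")

```text
time_s: 13.03
eef_pos: [0.5831, 0.0663, 0.0446]
tool_rot: [-3.141, 0.699, -1.61]
ft_force: [-0.0, -1.4, -0.3]
gripper_width: -0.0002
gripper_force: 0.6
```

Request:
jog_arm(plan="-1 0 1 0 0 0 0; -1 0.1 2 0 0 0 0; -1 0.1 3 0 0 0 0; -1 0.1 3 0 0 0 0")

```text
time_s: 13.37
eef_pos: [0.5832, 0.0688, 0.0446]
tool_rot: [-3.141, 0.698, -1.61]
ft_force: [-0.6, -4.1, 0.3]
gripper_width: -0.0003
gripper_force: 1.9
```

Request:
jog_arm(plan="-1 0 1 0 0 0 0; -1 0.1 2 0 0 0 0; -1 0.1 2 0 0 0 0")

```text
time_s: 13.62
eef_pos: [0.5834, 0.0705, 0.0446]
tool_rot: [-3.141, 0.698, -1.61]
ft_force: [-0.4, -5.2, 0.9]
gripper_width: -0.0001
gripper_force: 2.7
```

Request:
jog_arm(plan="-1 0 1 0 0 0 0; -1 0.1 2 0 0 0 0; -1 0.1 2 0 0 0 0")

```text
time_s: 13.87
eef_pos: [0.5835, 0.072, 0.0445]
tool_rot: [-3.141, 0.697, -1.61]
ft_force: [0.3, -7.2, 1.3]
gripper_width: -0.0002
gripper_force: 3.6
```

Request:
jog_arm(plan="-1 0 0.7 0 0 0 0; -1 0 1.4 0 0 0 0; -1 0 1.4 0 0 0 0")

```text
time_s: 14.12
eef_pos: [0.5836, 0.0727, 0.0445]
tool_rot: [-3.14, 0.696, -1.61]
ft_force: [-1.2, -10.8, 2.2]
gripper_width: 0.0002
gripper_force: 4.9
```

Request:
jog_arm(plan="-1 0 0.7 0 0 0 0; -1 0 1.4 0 0 0 0; -1 0 1.4 0 0 0 0")

```text
time_s: 14.37
eef_pos: [0.5837, 0.0738, 0.0445]
tool_rot: [-3.14, 0.696, -1.61]
ft_force: [-1.7, -10.8, 2.4]
gripper_width: 0.0002
gripper_force: 5.5
```

Request:
jog_arm(plan="-1 0 0.5 0 0 0 0; -1 0 1 0 0 0 0; -1 0 1 0 0 0 0")

```text
time_s: 14.62
eef_pos: [0.5838, 0.0745, 0.0446]
tool_rot: [-3.14, 0.696, -1.609]
ft_force: [-1.1, -11.8, 2.7]
gripper_width: 0.0002
gripper_force: 6.1
```

Request:
jog_arm(plan="-1 0 0.5 0 0 0 0; -1 0 1 0 0 0 0; -1 0 1 0 0 0 0")

```text
time_s: 14.87
eef_pos: [0.5838, 0.0753, 0.0445]
tool_rot: [-3.14, 0.695, -1.61]
ft_force: [-1.6, -13.2, 3.0]
gripper_width: -0.0002
gripper_force: 6.5
```

Request:
jog_arm(plan="-1 0 0.5 0 0 0 0; -1 0 1 0 0 0 0; -1 0 1 0 0 0 0")

```text
time_s: 15.12
eef_pos: [0.5838, 0.0761, 0.0445]
tool_rot: [-3.139, 0.695, -1.609]
ft_force: [-1.0, -13.7, 2.6]
gripper_width: -0.0002
gripper_force: 7.0
```

Request:
jog_arm(plan="-1 0 0.5 0 0 0 0; -1 0 1 0 0 0 0; -1 0 1 0 0 0 0")

```text
time_s: 15.37
eef_pos: [0.5839, 0.0764, 0.0445]
tool_rot: [-3.139, 0.694, -1.609]
ft_force: [-1.8, -17.0, 5.0]
gripper_width: -0.0
gripper_force: 8.3
```

Request:
jog_arm(plan="-1 0 0.5 0 0 0 0; -1 0 1 0 0 0 0; -1 0 1 0 0 0 0")

```text
time_s: 15.62
eef_pos: [0.5839, 0.0765, 0.0445]
tool_rot: [-3.139, 0.693, -1.609]
ft_force: [-2.6, -20.6, 6.0]
gripper_width: -0.0002
gripper_force: 10.2
```

The push stiffens sharply at 0.0764, so the heel is bottomed. I'll back off and look.

Request:
jog_arm(plan="-1 0 -3 0 0 0 0; -1 -0.3 -8 0 0 0 0; -1 -0.6 -18 0 0 0 0; -1 -1.2 -35 0 0 0 0; -1 -2 -60 0 0 0 0")

```text
time_s: 16.03
eef_pos: [0.5812, 0.022, 0.045]
tool_rot: [-3.141, 0.7, -1.609]
ft_force: [0.3, -0.1, 0.4]
gripper_width: -0.0002
gripper_force: 0.0
```

Request:
jog_arm(plan="-1 -1 -35 0 0 0 0; -1 -3 -70 10 0 0 0; -1 -40 -95 40 0 0 0; -1 -80 -120 50 0 0 0; -1 -110 -140 60 0 0 0")

```text
time_s: 16.45
eef_pos: [0.4815, -0.1125, 0.1015]
tool_rot: [-3.141, 0.7, -1.61]
ft_force: [0.6, -0.3, 0.5]
gripper_width: -0.0
gripper_force: 0.0
```

Request:
jog_arm(plan="-1 -40 -10 20 0 0 0; -1 -80 -20 30 0 0 0; -1 -80 -20 30 0 0 0; -1 -80 -20 30 0 0 0; -1 -80 -20 30 0 0 0")

```text
time_s: 16.87
eef_pos: [0.4028, -0.1319, 0.1313]
tool_rot: [-3.14, 0.699, -1.611]
ft_force: [-0.0, 0.4, 0.6]
gripper_width: -0.0004
gripper_force: 0.0
```

```bash
python3 - <<'E'
from h import *
c=cap("top");s=cap("side");st=r.read_state();print(st["eef_pos"],st["ft_force"],st["time_s"])
a=c["pixels"][150:250,180:280];b=s["pixels"][170:245,255:330]
cv2.imwrite("pics/g5.png",np.hstack([cv2.resize(a,(400,400),interpolation=2),cv2.resize(b,(400,400),interpolation=2)])[:,:,::-1])
E
```

```text
[ 0.40325738 -0.13152412  0.13062871] [ 0.50980535 -0.04090582 -0.29522417] 16.9667
```

View pics/g5.png

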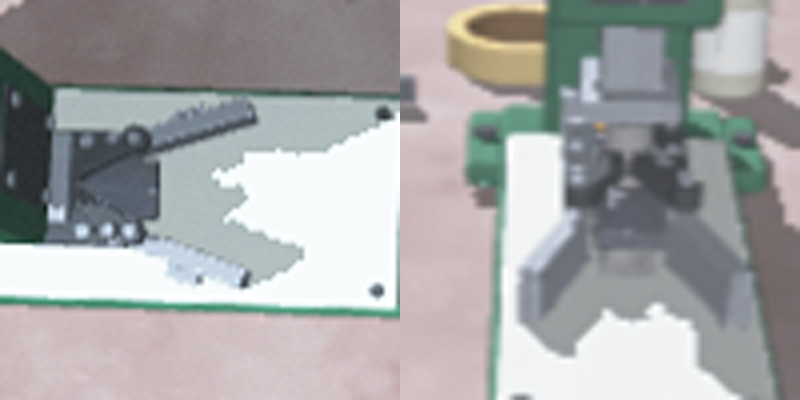

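The die is home under the head, and the jaw arms look converged in front of the shank. As a last view I'll enlarge the jaws, beside the earlier free state, and measure the near end.

```bash
python3 - <<'E'
from h import *
c=cap("top");s=cap("side")
b=s["pixels"][180:215,280:320][:,:,::-1]
o=cv2.imread("pics/side0.png");o=cv2.resize(o,(560,420),interpolation=cv2.INTER_AREA)[180:215,280:320]
t=c["pixels"][180:215,190:230][:,:,::-1]
f=lambda x:cv2.resize(np.clip(x.astype(float)*1.6,0,255).astype(np.uint8),(400,300),interpolation=2)
cv2.imwrite("pics/g6.png",np.vstack([np.hstack([f(o),f(b)]),np.hstack([f(t),f(t)])]))
p=c["pixels"].astype(int)
for v in(194,197,200): print(p[v,212:228].sum(1))
for u in(219,220):print(onz(c,u,197.5,.058).round(4))
E
```

```text
[292 292 285 284 286 282 274 202 533 561 550 550 550 552 559 557]
[304 305 303 300 292 373 393 248 529 558 552 556 561 550 553 556]
[288 292 303 297 302 305 301 254 535 561 554 557 558 554 558 549]
[0.5808 0.0763 0.058 ]
[0.5808 0.0739 0.058 ]
```

View pics/g6.png

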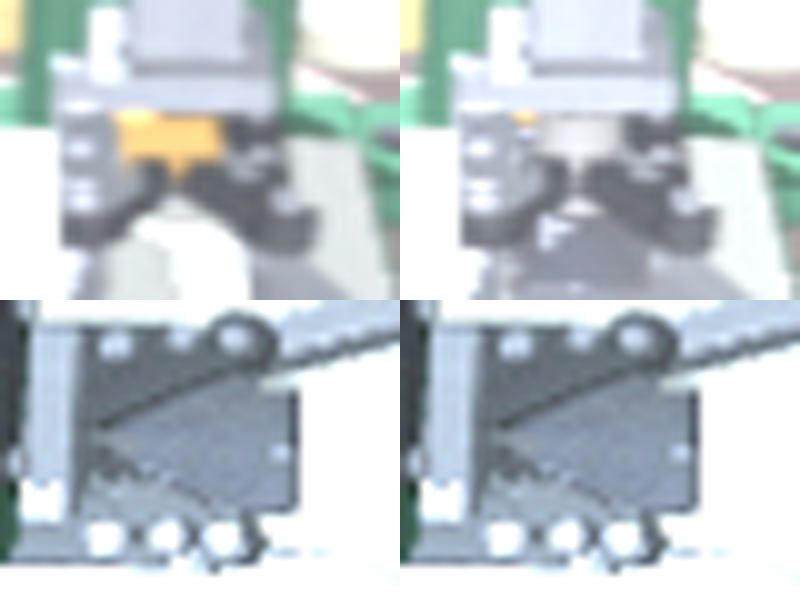

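The jaws have the same shape and gap as in their free state (noses together at (175,170) and (575,170)), and the shank now stands behind them. So the die is latched. I'll hand it in.

```bash
python3 -c "
from cell import r
print(r.hand_in())"
```

```text
the job is handed in; nothing more can be done
None
```

The die is in the press, pushed in until the heel bottomed (at most about 21 N at the wrist). In the last picture both jaws are shut behind the shank and the robot is clear; the job is handed in, but no verdict came back.

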